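# Ease the clay paddle out of the tool chest's hatch

## Task

Swing the clear hatch lid of the blue tool chest up by its red handle until it stands upright, and leave it standing open. Then take hold of the wooden clay paddle inside and bring it out through the hatch, which is shorter than the paddle: one end must come up first, with the paddle slanting through the opening. Finish while holding the paddle motionless in the air in the gripper, all of it well clear above the chest (at least 6 cm over the chest top) and touching nothing else; leave the jar, the bowl and the cork block where they stand.

Things in the scene. Friction and masses are not known exactly. Their poses are not given: they have to be found in the camera images.
- chest: Fixed shallow tool chest, blue walls 6 mm thick, clear top. Origin on the table (z = 0) straight below the middle of the hatch; x points away from the robot, y along its length (left), z up. Outside: x -125 to 125, y -241 to 156 mm, 80 mm high. Inside: x -119 to 119, y -235 to 150 mm; wooden floor surface at z = 6 mm; the clear top fills z 75 to 80 mm.
- hatch (a point): Middle of the only opening, a yellow-rimmed rectangle in the chest's clear top, at the top face (80 mm above the chest's origin). The opening spans x -85 to 90 mm and y -90 to 90 mm in the chest's frame; beyond it the clear top covers the inside on all sides.
- lid (a joint): Hatch lid angle in rad: 0 = lying shut on the chest top, about 1.57 = upright, stop at 1.9. It may start a little ajar. Stiff hinge: it stays where it is left; about 4 N at the handle moves it. The lid is a clear sheet 188 x 196 x 4 mm, 0.25 kg, hinged along its far edge.
- lid_hinge (a point): Middle of the lid's hinge line, at x = 97 mm, y = 0, z = 83 mm in the chest's frame; the hinge line runs along the chest's y. The lid opens upward and away from the robot.
- lid_handle (a point): Middle of the grip bar of the lid's red handle. The bar is round, 10 mm thick, 100 mm long, parallel to the hinge line, 36 mm off the middle plane of the lid (34 mm off its outer face) and 200 mm from the hinge measured along the lid, 12 mm past its front edge, so fingers have room all round. Moves with the lid.
- paddle_center (a point): Middle of the loose wooden clay paddle, 290 mm long, 11 mm above its flat underside; y runs along it to the handle end, z up. Pale blade: y -145 to 15 mm, 50 wide, 16 thick. Darker handle: y 15 to 145 mm, 24 wide, 22 thick. Undersides flush. About 0.18 kg, centre of mass near y = -15 mm. Starts flat on the chest floor.
- paddle_handle_end (a point): Tip of the paddle's handle, 145 mm from paddle_center along +y. At the start it points to the chest's +y side and lies hidden under the clear top.
- paddle_blade_end (a point): Tip of the paddle's blade, 145 mm from paddle_center along -y. At the start it lies under the clear top on the chest's -y side.
- paddle: The same paddle; origin on its underside in the middle of its length.
- jar: Bystander: amber glass jar with white cap, 64 mm across, 85 mm tall, standing on the table beyond the chest's +y end; origin under its centre. Leave alone.
- bowl: Bystander: terracotta bowl, 84 mm across, 50 mm tall, beside the jar; origin under its centre. Leave alone.
- block: Bystander: cork block 100 x 60 x 35 mm, on the table beyond the chest's -y end; origin under its centre. Leave alone.

How it is judged (in metres and radians):
On the way, in this order (a step that is already met when the one before it is completed fails the run):
1. the hatch lid is swung up to stand upright (value of joint lid above 1.35 rad), for 0.2 s.
2. the paddle slants through the hatch: one end is out above the chest top while the other is still inside (((height (world z) of paddle_handle_end above 0.095 m and height (world z) of paddle_blade_end below 0.075 m) or (height (world z) of paddle_blade_end above 0.095 m and height (world z) of paddle_handle_end below 0.075 m))), for 0.1 s.
At the end, for the whole second after the job is handed in: The gripper holds the paddle (finger force over 2 N), it is still (under 30 mm/s and 0.2 rad/s), both its ends are more than 50 mm above the chest top (z over 0.13 m), it touches neither chest nor lid, and the lid still stands open (over 1.3 rad) (height (world z) of each of paddle_handle_end, paddle_blade_end above 0.13 m and value of joint lid above 1.3 rad and contact force between paddle and the fingers above 2 N and contact force between paddle and chest below 0.2 N and linear speed of paddle below 0.03 m/s and angular speed of paddle below 0.2 rad/s); the arm keeps its last pose, push and grip.
It fails at once if the jar is pushed more than 20 mm or tipped (distance of jar from where it was at the start of the episode above 0.02 m or angle between jar's own z axis and vertical above 0.35 rad).
It fails at once if the bowl is pushed more than 20 mm or tipped (distance of bowl from where it was at the start of the episode above 0.02 m or angle between bowl's own z axis and vertical above 0.35 rad).
It fails at once if the block is pushed more than 20 mm or tipped (distance of block from where it was at the start of the episode above 0.02 m or angle between block's own z axis and vertical above 0.35 rad).
It also fails if it takes over 58 s, if anything falls off the work surface, if the arm or the gripper's body presses on something with over 40 N, if the wrist force passes 120 N, or if a joint passes its speed limit or range.

## Robot

A 6-joint arm with a two-finger parallel gripper is mounted at the origin on the work surface. World frame = base frame: x ahead of the robot, y to its left, z up, the work surface at z = 0. Lengths are in mm, angles in rad, forces in N, time in s.
With the tool pointing down it reaches from about 350 to 975 mm from the base axis. Payload 7.1 kg.
Tool frame: the origin (TCP) lies at the very end of the fingers, on their centre line; the grasp point (between the pads) lies tcp_to_grasp behind it (tcp_to_grasp is the distance from the TCP to the grasp point, in mm); z points along the fingers, x is the direction in which the jaws open and shut, and the axes are right-handed (so a half turn about z gives the same grasp; the last joint's range is limited). The gripper opens to 88 mm and grips with 3 to 60 N. Pads are 20 mm wide; open, the fingers measure 115 mm over their backs; the gripper's body (75 mm by 178 mm) begins 61 mm behind the grasp point.
Start: joints at [-1.153, 0.423, 1.63, -0, 1.089, -0.019], TCP at [264.416, -566.294, 222.675] pointing down, gripper open.
Joint ranges: [-3, 3], [-0.9, 2.11], [0.09, 2.58], [-1.31, 4.45], [0.11, 2.69], [-2.54, 2.54]. Speed limits (rad/s): [2.39, 2.39, 3.01, 3.14, 3.14, 3.14].

## Interface

Orientations are given as a rotation vector (axis times angle).
In Python, from workcell import get_obs, get_image, close_job, recognise, mark_of, tcp_to_grasp gives the robot as it stands. The module is installed in compiled form; this text tells all that it offers.
- The arm moves only by the tool move_arm, never from a script. Its argument "motion" is a list of rows, each a list of 7 numbers: the shift along the world's x, y, z in mm, then the turn, a rotation vector about the world's x, y, z in rad, then the finger opening in mm, from 0 to 87.8. A call has 1 to 5 rows; each row is the pose to reach, as a shift and turn from the pose commanded when the call began; what a row does not reach only later rows make up. A row lasts 1/12 s, in which the tool goes at most 41.7 mm and 7.16 degrees, less where a joint would pass 70% of its speed; a pose out of reach is approached as far as the arm can. A call with a gripper value outside its range is refused whole. The fingers move at their own pace and stop on an object; the grip force is fixed at half the most. Time passes only in rows, so rows that repeat a pose let the fingers close. It gives the time, the measured TCP pose, the force and the opening at its end, in the units of the state.
- get_obs(): the state, without advancing time (a new reading comes with each control period).
- get_image(name): name is "scene" or "top"; returns a dict with "color" (384x512x3 uint8, red, green, blue), "mtx" (3x3 intrinsics, pixels), "k1" (the pictures are not rectified: a ray, as slopes to the right and down, at radius r is drawn at 1 + k1 r^2 times it, then the intrinsics apply), "camera_from_world" (4x4, takes a point from world to camera coordinates). Camera axes: x right, y up, looking along -z (the intrinsics and any distortion apply to the point x, -y, -z); pixel columns grow to the right and rows downward; lengths in mm; the calibration is good to about 2 mm. A picture is of the moment at which its call begins. There is no depth.
- close_job(): hands the job in, once; it reports no verdict.
Trained networks look in a picture, given as the dict that the camera call returned (one of the last four; its "shot" number tells which), for a name from the list of things; names that differ only in an ending like _2 or _b are one class to them, and where a whole thing is asked for, a point or a joint stands for the part that bears it (a point fixed in the world has none). Each returns a list of dicts, best first, with "p" (0 to 1); they miss things now and then, are a little off and sometimes report something else, mostly with a low value. They report only what shows in the picture. A call takes as long as a camera call.
- recognise(picture, label): "bbox" ([centre column, centre row, width, height] in pixels, round what is visible of it).
- mark_of(picture, label): "location" ([row, column] in pixels: a listed point, or the origin of a listed thing).
The state is a dict: "t": time; "qpos": joint angles; "qvel": joint speeds; "joint_torque": joint torques, N m; "ee_pos": TCP position; "orientation": TCP orientation; "ft_force": force on the tool from outside, world axes, zero at the start; "moment": the same for the moment, N m; "width": finger opening in mm.
Only numpy, scipy, OpenCV 4.12 (cv2) and the standard library are available. Lean on these libraries where they do the work, as an engineer would, in place of code of your own. Each camera call takes 0.05 s, during which the arm holds its last target. There are 200 camera calls.

## Working session

There is one attempt and no reset: what is moved stays moved. The work goes in short steps, Python scripts to look and compute and a tool call to move; the robot and the scene stay as the last step left them, time stands still between calls to the robot, and variables do not carry over. Pictures are saved under pics/ and viewed, about 8 in all and at most 12, crops included, and the job is handed in when it is done.

Besides the shell and the picture viewer there is one more tool, called after ">>>" as name(argument=value, ...), one argument or row to a line, values as JSON. move_arm: Moves the arm, as the interface text tells. Its arguments: {"type":"object","properties":{"motion":{"type":"array"}},"required":["motion"]}

```bash
mkdir -p pics; cat > h.py <<'E'
import numpy as np, cv2
from workcell import *
def ray(im,row,col):
    M=np.array(im["mtx"],float);k=im["k1"]
    d=np.array([(col-M[0,2])/M[0,0],(row-M[1,2])/M[1,1]]);u=d.copy()
    for _ in range(30): u=d/(1+k*(u@u))
    T=np.array(im["camera_from_world"],float);R=T[:3,:3]
    return -R.T@T[:3,3], R.T@np.array([u[0],-u[1],-1.])
def atz(im,row,col,z):
    o,d=ray(im,row,col); return o+d*(z-o[2])/d[2]
def proj(im,P):
    T=np.array(im["camera_from_world"],float);p=T[:3,:3]@np.array(P,float)+T[:3,3]
    u=np.array([p[0],-p[1]])/-p[2];u=u*(1+im["k1"]*(u@u));M=np.array(im["mtx"]);return M[0,0]*u[0]+M[0,2],M[1,1]*u[1]+M[1,2]
def tri(a,b):
    A=0;B=0
    for o,d in(a,b):
        d=d/np.linalg.norm(d);Q=np.eye(3)-np.outer(d,d);A=A+Q;B=B+Q@o
    p=np.linalg.solve(A,B);return p,[round(float(np.linalg.norm(np.cross(p-o,d/np.linalg.norm(d)))),1) for o,d in(a,b)]
E
cat > a.py <<'E'
from h import *
np.set_printoptions(precision=1,suppress=True)
print(tcp_to_grasp if not callable(tcp_to_grasp) else tcp_to_grasp()); print(get_obs())
I={n:get_image(n) for n in("scene","top")}
for n in I: cv2.imwrite(f"pics/{n}0.png",I[n]["color"][:,:,::-1]); print(n,ray(I[n],192,256))
for l in["chest","hatch","lid_hinge","lid_handle","paddle_center","paddle_handle_end","paddle_blade_end","paddle","jar","bowl","block"]:
    m={}
    for n in I:
        r=mark_of(I[n],l)
        for q in r[:2]: print(l,n,np.round(q["p"],2),np.array(q["location"]))
        if r: m[n]=ray(I[n],*r[0]["location"])
    if len(m)==2: print("   ",*tri(m["scene"],m["top"]))
E
python3 a.py; python3 -c "
import cv2,numpy as np
cv2.imwrite('pics/both.png',cv2.resize(np.vstack([cv2.imread('pics/scene0.png'),cv2.imread('pics/top0.png')]),(400,600)))"
```

```text
18.700000000000003
{'t': 0.0, 'qpos': array([-1.2,  0.4,  1.6, -0. ,  1.1, -0. ]), 'qvel': array([-0.,  0.,  0.,  0.,  0.,  0.]), 'joint_torque': array([ -0. , -54.5, -27.4,   0.1,   0. ,  -0. ]), 'ee_pos': array([ 264.2, -565.8,  221.9]), 'orientation': array([-2.6,  1.7,  0. ]), 'ft_force': array([-0.3,  0. ,  0.6]), 'moment': array([-0.,  0., -0.]), 'width': 88.06933517684956}
scene (array([1064.1, -651. ,  625.5]), array([-0.5,  0.7, -0.5]))
top (array([ 305.9,   19.9, 1262.3]), array([ 0.2, -0. , -1. ]))
chest scene 0.77 [228.  263.8]
chest top 0.87 [193.4 247.1]
    [535.8  34.7  12.9] [1.0, 1.0]
hatch scene 0.87 [206.5 265.6]
hatch scene 0.17 [301.  191.8]
hatch top 0.95 [188.7 245.8]
    [536.4  37.9  79.5] [2.5, 2.5]
lid_hinge scene 0.92 [214.5 296.3]
lid_hinge top 0.89 [154.3 235.1]
    [621.4  60.5  78.8] [0.8, 0.8]
lid_handle scene 0.69 [179.3 231.4]
lid_handle top 0.57 [222.9 254.4]
    [442.6  16.8 137.5] [0.7, 0.7]
paddle_blade_end top 0.36 [174.1 361.9]
paddle top 0.54 [191.8 155.8]
jar scene 0.58 [188. 280.]
jar top 0.57 [238.4 157.8]
    [424.6 266.4  -4.6] [1.0, 1.0]
bowl scene 0.68 [203.7 314.9]
bowl scene 0.39 [176.6 230.9]
bowl top 0.73 [187.8 154.1]
bowl top 0.16 [193.3 246. ]
    [556.8 277.7 -17.5] [5.5, 5.5]
block scene 0.75 [300.4 193.2]
block top 0.68 [173.  361.4]
    [ 581.9 -266.8    9.7] [0.8, 0.8]
```

```bash
python3 -c "
import cv2,numpy as np
a=cv2.imread('pics/top0.png')[90:290,110:410];b=cv2.imread('pics/scene0.png')[110:360,110:400]
cv2.imwrite('pics/tc.png',cv2.resize(a,(800,533),interpolation=2));cv2.imwrite('pics/sc.png',cv2.resize(b,(696,600),interpolation=2))"
```

```text
(no output)
```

View pics/tc.png

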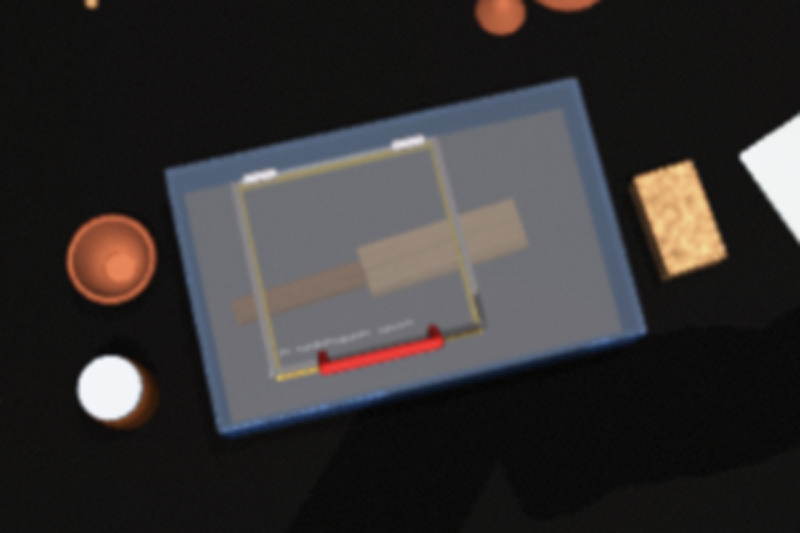

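View pics/sc.png

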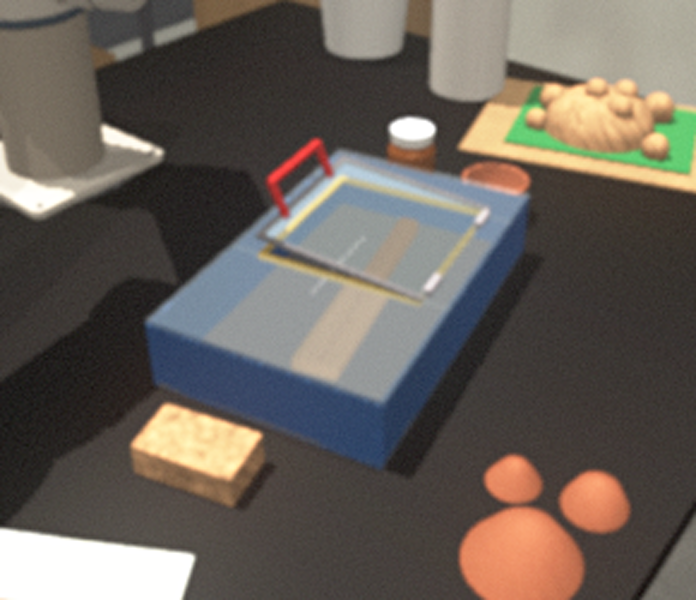

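The top view shows the chest (corners of the crop at (165,170), (577,78), (645,332), (218,433)), the red bar from (320,368) to (442,342), and the paddle running from (240,312) to (520,223). The lid is slightly ajar.

```bash
cat > b.py <<'E'
from h import *
np.set_printoptions(precision=1,suppress=True)
im=get_image("top")
f=lambda c,r,z: atz(im,90+(r+.5)*200/533-.5,110+(c+.5)*.375-.5,z)
C=[(-125,-0),]
# world corners (z=80): far-left, far-right, near-right, near-left in chest frame
L=np.array([[125,156],[125,-241],[-125,-241],[-125,156]],float)
W=np.array([f(*p,80)[:2] for p in[(165,170),(577,78),(645,332),(218,433)]])
Lc=L-L.mean(0);Wc=W-W.mean(0);H=Lc.T@Wc;th=np.arctan2(H[0,1]-H[1,0],H[0,0]+H[1,1])
R=np.array([[np.cos(th),-np.sin(th)],[np.sin(th),np.cos(th)]]);t=W.mean(0)-R@L.mean(0)
print("yaw",np.round(th,4),"t",t,"res",W-(L@R.T+t))
ch=lambda p:R.T@(np.array(p)[:2]-t)
for n,p,z in[("hend",(240,312),17),("bend",(520,223),14),("hL",(320,368),125),("hR",(442,342),125),("hL",(320,368),140),("hR",(442,342),140),
 ("junc near",(375,293),22),("junc far",(358,252),22),("blade corner f",(514,200),22),("blade corner n",(527,245),22),("handle end f",(235,300),28),("handle end n",(240,325),28)]:
    w=f(*p,z);print(n,z,w,"chest",ch(w))
for p in[(97,0,83),(0,0,80),(0,0,0)]: print(p,R@p[:2]+t)
print("triang handle in chest:",ch([442.6,16.8]))
E
python3 b.py
```

```text
yaw 0.2045 t [537.6  41.4] res [[-0.4 -0.3]
 [-0.1 -1. ]
 [ 0.8  1. ]
 [-0.4  0.3]]
hend 17 [502.4 155.8  17. ] chest [-11.3 119.1]
bend 14 [ 584.  -116.4   14. ] chest [  13.4 -164. ]
hL 125 [434.7  74.6 125. ] chest [-94.   53.4]
hR 125 [454.9 -31.7 125. ] chest [-95.8 -54.8]
hL 140 [433.   73.9 140. ] chest [-95.8  53.1]
hR 140 [452.9 -31.  140. ] chest [-97.6 -53.7]
junc near 22 [517.   26.1  22. ] chest [-23.3 -10.9]
junc far 22 [557.3  41.5  22. ] chest [19.4 -3.9]
blade corner f 22 [ 605.2 -110.8   22. ] chest [  35.3 -162.7]
blade corner n 22 [ 560.3 -121.3   22. ] chest [ -10.8 -164. ]
handle end f 28 [512.3 159.3  28. ] chest [ -0.8 120.6]
handle end n 28 [488.2 154.6  28. ] chest [-25.4 120.9]
(97, 0, 83) [632.6  61.1]
(0, 0, 80) [537.6  41.4]
(0, 0, 0) [537.6  41.4]
triang handle in chest: [-98.   -4.8]
```

The chest fit is good, with residuals up to 1 mm: yaw 0.2045 and origin (538, 41). The lid is about 0.1 rad ajar. The bar's middle works out at (441, 21, 138). I'm moving over the handle now.

>>> move_arm(
  motion=[
    [12,39,0,0,0,0.091,87],
    [24,78,0,0,0,0.182,87],
    [35,117,0,0,0,0.273,87],
    [47,157,0,0,0,0.364,87],
    [59,196,0,0,0,0.454,87],
  ],
)

```text
t: 1.67
ee_pos: [323.4, -368.5, 222.7]
orientation: [-2.964, 1.042, -0.0]
ft_force: [0.6, 0.6, -0.2]
width: 86.8
```

>>> move_arm(
  motion=[
    [12,39,0,0,0,0.091,87],
    [24,78,0,0,0,0.182,87],
    [35,117,0,0,0,0.273,87],
    [47,157,0,0,0,0.364,87],
    [59,196,0,0,0,0.454,87],
  ],
)

```text
t: 2.08
ee_pos: [382.5, -172.5, 223.0]
orientation: [3.122, -0.348, 0.001]
ft_force: [1.5, -0.2, 0.2]
width: 87.0
```

>>> move_arm(
  motion=[
    [12,39,0,0,0,0.091,87],
    [24,78,0,0,0,0.182,87],
    [35,117,0,0,0,0.273,87],
    [47,157,0,0,0,0.364,87],
    [59,196,0,0,0,0.454,87],
  ],
)

```text
t: 2.5
ee_pos: [441.7, 23.8, 223.1]
orientation: [3.12, 0.365, 0.002]
ft_force: [0.7, 0.2, 0.7]
width: 87.4
```

>>> move_arm(
  motion=[
    [0,0,-30,0,0,-0.028,87],
    [0,0,-60,0,0,-0.028,87],
    [0,0,-88,0,0,-0.028,87],
    [0,0,-103,0,0,-0.028,87],
    [0,0,-103,0,0,-0.028,40],
  ],
)

```text
t: 2.92
ee_pos: [439.2, 21.9, 117.1]
orientation: [-3.125, -0.314, 0.009]
ft_force: [-0.6, -0.9, -0.5]
width: 83.0
```

>>> move_arm(
  motion=[
    [0,0,0,0,0,0,30],
    [0,0,0,0,0,0,20],
    [0,0,0,0,0,0,0],
    [0,0,0,0,0,0,0],
    [0,0,0,0,0,0,0],
  ],
)

```text
t: 3.33
ee_pos: [442.1, 21.6, 120.6]
orientation: [3.126, 0.313, 0.003]
ft_force: [0.0, 0.7, -0.7]
width: 50.4
```

>>> move_arm(
  motion=[
    [0,0,0,0,0,0,0],
    [0,0,0,0,0,0,0],
    [0,0,0,0,0,0,0],
  ],
)

```text
t: 3.58
ee_pos: [441.5, 21.7, 119.9]
orientation: [3.126, 0.314, 0.001]
ft_force: [0.1, -0.7, -0.1]
width: 30.7
```

```bash
cat > c.py <<'E'
import sys
from h import *
I={n:get_image(n) for n in("scene","top")}
a=I["scene"]["color"][110:310,100:400,::-1];b=I["top"]["color"][90:290,110:410,::-1]
cv2.imwrite(f"pics/{sys.argv[1]}.png",cv2.resize(np.vstack([a,b]),(450,600),interpolation=2))
o=get_obs();print(o["ee_pos"],o["orientation"],o["width"],o["ft_force"],o["qpos"])
E
python3 c.py grip1
```

```text
[441.45057313  21.71362851 119.75417192] [3.12588069e+00 3.13703299e-01 2.00519153e-04] 22.6059311240225 [-0.86813007 -0.17841279  0.02477983] [ 2.22203197e-02  3.27506913e-01  2.09607235e+00 -4.78366355e-07
  7.17885329e-01 -1.77823081e-01]
```

View pics/grip1.png

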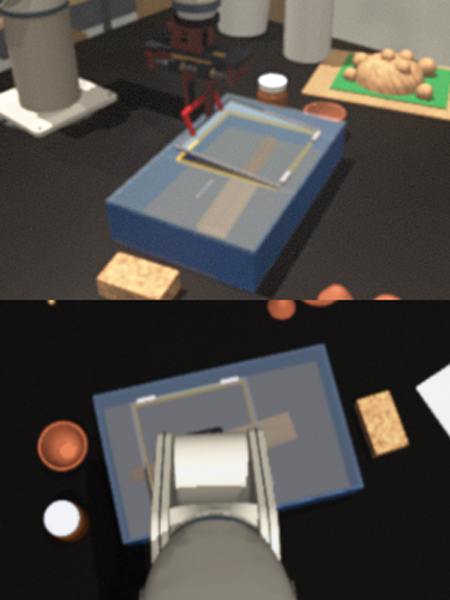

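The picture shows the fingers straddling the red bar, at about (205,115). I'm closing on it and computing the arc.

>>> move_arm(
  motion=[
    [0,0,0,0,0,0,0],
    [0,0,0,0,0,0,0],
    [0,0,0,0,0,0,0],
    [0,0,0,0,0,0,0],
    [0,0,0,0,0,0,0],
  ],
)

```text
t: 4.1
ee_pos: [441.9, 21.8, 119.7]
orientation: [-3.126, -0.314, -0.002]
ft_force: [2.9, 1.4, -1.3]
width: 9.1
```

```bash
python3 -c "
import numpy as np
a0=.1;f=lambda a:np.array([97-200*np.cos(a)+36*np.sin(a),83+200*np.sin(a)+36*np.cos(a)])
A=a0+np.arange(0,21)*.08
for j in range(0,20,5):
  print([[*np.round([(d:=f(A[j+k])-f(A[j]))[0]*.979,d[0]*.203,d[1]]).astype(int).tolist()] for k in range(1,6)],f(A[j+5]),A[j+5])
"
```

```text
[[5, 1, 15], [11, 2, 30], [18, 4, 45], [27, 6, 59], [36, 8, 72]] [-61.25719299 210.47807995] 0.5
[[10, 2, 12], [22, 5, 24], [34, 7, 34], [47, 10, 43], [61, 13, 52]] [  0.87777509 262.04334078] 0.9
[[14, 3, 7], [29, 6, 13], [44, 9, 18], [60, 12, 21], [76, 16, 23]] [ 78.18832895 285.34159491] 1.3
[[16, 3, 1], [32, 7, 0], [48, 10, -1], [63, 13, -4], [79, 16, -9]] [158.46883204 276.6945603 ] 1.7000000000000002
```

>>> move_arm(
  motion=[
    [5,1,15,0,0,0,0],
    [11,2,30,0,0,0,0],
    [18,4,45,0,0,0,0],
    [27,6,59,0,0,0,0],
    [36,8,72,0,0,0,0],
  ],
)

```text
t: 4.52
ee_pos: [478.5, 29.6, 192.1]
orientation: [3.125, 0.314, 0.003]
ft_force: [11.3, -0.2, -15.1]
width: 9.0
```

>>> move_arm(
  motion=[
    [10,2,12,0,0,0,0],
    [22,5,24,0,0,0,0],
    [34,7,34,0,0,0,0],
    [47,10,43,0,0,0,0],
    [61,13,52,0,0,0,0],
  ],
)

```text
t: 4.93
ee_pos: [536.5, 41.8, 243.0]
orientation: [3.124, 0.314, -0.009]
ft_force: [-1.6, -3.9, -5.3]
width: 9.2
```

>>> move_arm(
  motion=[
    [14,3,7,0,0,0,0],
    [29,6,13,0,0,0,0],
    [44,9,18,0,0,0,0],
    [60,12,21,0,0,0,0],
    [76,16,23,0,0,0,0],
  ],
)

```text
t: 5.35
ee_pos: [613.7, 58.0, 267.1]
orientation: [3.125, 0.314, -0.005]
ft_force: [-2.9, -3.8, 2.7]
width: 9.4
```

>>> move_arm(
  motion=[
    [16,3,1,0,0,0,0],
    [32,7,0,0,0,0,0],
    [48,10,-1,0,0,0,0],
    [63,13,-4,0,0,0,0],
    [79,16,-9,0,0,0,0],
  ],
)

```text
t: 5.77
ee_pos: [693.0, 74.5, 257.7]
orientation: [3.126, 0.314, -0.004]
ft_force: [-3.2, 0.7, 2.4]
width: 9.2
```

>>> move_arm(
  motion=[
    [0,0,0,0,0,0,0],
    [0,0,0,0,0,0,0],
    [0,0,0,0,0,0,0],
  ],
)

```text
t: 6.02
ee_pos: [693.0, 74.5, 257.5]
orientation: [3.126, 0.314, -0.0]
ft_force: [2.3, 0.3, -1.3]
width: 9.0
```

```bash
python3 c.py lid1
```

```text
[692.67260072  74.49489942 257.66042081] [ 3.12575010e+00  3.13567131e-01 -5.91387928e-04] 9.28156808178973 [ 1.76672377 -0.48518761 -1.37149875] [ 9.01230976e-02  4.96739213e-01  1.42654757e+00 -1.67748095e-04
  1.21868085e+00 -1.09784825e-01]
```

View pics/lid1.png

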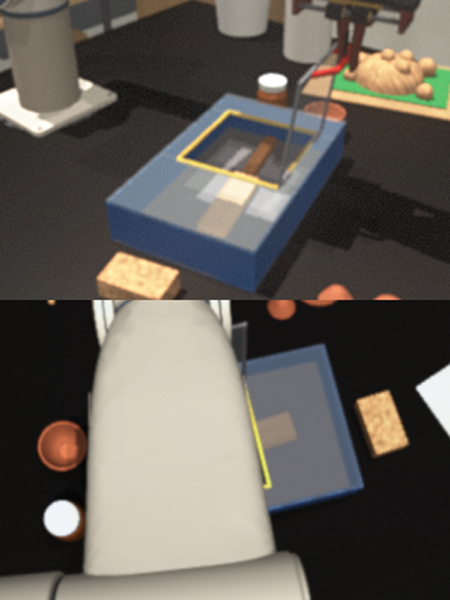

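The lid stands upright in the picture and the bar is still gripped. I'm releasing it with a small opening and lifting clear.

>>> move_arm(
  motion=[
    [0,0,0,0,0,0,26],
    [0,0,0,0,0,0,26],
    [0,0,0,0,0,0,26],
    [0,0,0,0,0,0,26],
  ],
)

```text
t: 6.45
ee_pos: [693.0, 74.6, 257.8]
orientation: [-3.126, -0.313, 0.001]
ft_force: [-0.0, 0.3, -0.5]
width: 25.9
```

>>> move_arm(
  motion=[
    [0,0,10,0,0,0,26],
    [0,0,25,0,0,0,26],
    [0,0,45,0,0,0,26],
    [0,0,70,0,0,0,26],
    [0,0,90,0,0,0,26],
  ],
)

```text
t: 6.87
ee_pos: [693.5, 74.7, 350.1]
orientation: [-3.126, -0.314, -0.002]
ft_force: [0.3, -0.5, 0.1]
width: 25.9
```

```bash
cat > plan.py <<'E'
# chest y-z plane check: paddle seg pose by grasp (y,z) and tilt th (handle +y up); grasp at paddle s=37, tool axis perp.
import numpy as np
import itertools
def pts(y,z,th,P):  # P: (along, up) rel. to grasp point
    c,s=np.cos(th),np.sin(th); P=np.array(P,float); return np.c_[y+P[:,0]*c-P[:,1]*s, z+P[:,0]*s+P[:,1]*c]
G=27-6  # grasp point above the underside
gs=37
def outline():
    L=[]
    for a,b,h in((-145,15,16),(15,145,22)):
        for x in np.linspace(a,b,60): L+= [(x-gs,-G),(x-gs,h-G)]
        for v in np.linspace(0,h,8): L+=[(a-gs,v-G),(b-gs,v-G)]
    return L
body=[(x,u) for x in np.linspace(-37.5,37.5,30) for u in np.linspace(61,150,20)]
fing=[(x,u) for x in(-11,0,11) for u in np.linspace(-18.7,61,30)]
def clear(Q):
    # min clearance to: floor 6, walls -235/150 below 80, top slabs
    m=1e9
    for y,z in Q:
        m=min(m,z-6)
        if z<80: m=min(m,y+235,150-y)
        for lo,hi in((-241,-90),(90,156)):
            dy=max(lo-y,0,y-hi);dz=max(75-z,0,z-80)
            d=np.hypot(dy,dz); 
            if d==0:d=-1
            m=min(m,d)
    return m
def rep(y,z,thd):
    th=np.radians(thd);e=pts(y,z,th,[(145-gs,11-G),(-145-gs,11-G)])
    return [round(float(clear(pts(y,z,th,S))),1) for S in(outline(),body,fing)],e.round(0).tolist()
if __name__=="__main__":
    W=eval(open("way.txt").read())
    for p,q in zip(W,W[1:]):
        for t in(0.5,1):
            v=np.array(p)+t*(np.array(q)-p);print(v,*rep(*v))
E
cat > way.txt <<'E'
[(15,27,0),(15,38,0),(-36,42,0),(-40,80,10),(-42,102,20),(-20,130,28),(10,170,36),(40,230,36),(40,300,36)]
E
python3 plan.py
```

```text
[15.  32.5  0. ] [5.5, 39.9, 7.8] [[123.0, 22.0], [-167.0, 22.0]]
[15 38  0] [11.0, 42.0, 13.3] [[123.0, 28.0], [-167.0, 28.0]]
[-10.5  40.    0. ] [13.0, 47.0, 15.3] [[98.0, 30.0], [-192.0, 30.0]]
[-36  42   0] [15.0, 28.3, 17.3] [[72.0, 32.0], [-218.0, 32.0]]
[-38.  61.   5.] [16.1, 39.6, 35.4] [[70.0, 60.0], [-218.0, 35.0]]
[-40  80  10] [8.8, 53.6, 38.2] [[68.0, 89.0], [-217.0, 39.0]]
[-41.  91.  15.] [2.3, 60.2, 39.2] [[66.0, 109.0], [-214.0, 34.0]]
[-42 102  20] [-1.0, 66.5, 41.6] [[63.0, 130.0], [-210.0, 30.0]]
[-31. 116.  24.] [-1.0, 76.5, 57.6] [[72.0, 151.0], [-193.0, 33.0]]
[-20 130  28] [-1.0, 86.6, 74.3] [[80.0, 172.0], [-176.0, 36.0]]
[ -5. 150.  32.] [-1.0, 104.0, 96.6] [[92.0, 199.0], [-154.0, 45.0]]
[ 10 170  36] [-1.0, 122.1, 101.1] [[103.0, 225.0], [-131.0, 55.0]]
[ 25. 200.  36.] [-1.0, 155.2, 116.8] [[118.0, 255.0], [-116.0, 85.0]]
[ 40 230  36] [26.0, 188.4, 137.1] [[133.0, 285.0], [-101.0, 115.0]]
[ 40. 265.  36.] [61.0, 221.7, 170.3] [[133.0, 320.0], [-101.0, 150.0]]
[ 40 300  36] [96.0, 255.4, 204.1] [[133.0, 355.0], [-101.0, 185.0]]
```

```bash
python3 - <<'E'
from plan import *
def best(y,t): 
    return max(((min(r[0][0:1]+r[0][1:]),z,r) for z in range(27,260,4) for r in[rep(y,z,t)] if r[1][1][1]<90 or t<5))
for y,t in[(-36,0),(-38,6),(-40,12),(-38,18),(-25,22),(-10,26),(10,30),(30,35),(50,40),(65,42)]:
    print(y,t,best(y,t))
E
```

```text
-36 0 (158.0, 259, ([158.0, 240.6, 166.0], [[72.0, 249.0], [-218.0, 249.0]]))
-38 6 (16.5, 67, ([16.5, 44.5, 39.4], [[70.0, 68.0], [-218.0, 38.0]]))
-40 12 (11.5, 79, ([11.5, 50.9, 37.7], [[68.0, 92.0], [-216.0, 31.0]]))
-38 18 (5.9, 91, ([5.9, 57.4, 41.9], [[68.0, 115.0], [-208.0, 25.0]]))
-25 22 (5.4, 99, ([5.4, 62.0, 56.4], [[79.0, 130.0], [-190.0, 22.0]]))
-10 26 (6.3, 111, ([6.3, 72.1, 74.5], [[91.0, 149.0], [-169.0, 22.0]]))
10 30 (10.0, 127, ([10.0, 89.1, 71.1], [[109.0, 172.0], [-143.0, 27.0]]))
30 35 (15.4, 143, ([15.4, 106.4, 67.4], [[124.0, 197.0], [-113.0, 30.0]]))
50 40 (24.5, 167, ([24.5, 131.2, 75.0], [[139.0, 229.0], [-83.0, 42.0]]))
65 42 (31.6, 179, ([31.6, 147.2, 80.4], [[152.0, 244.0], [-64.0, 50.0]]))
```

>>> move_arm(
  motion=[
    [-35,-7,0,0,0,0.02,40],
    [-70,-14,0,0,0,0.04,60],
    [-105,-23,0,0,0,0.06,70],
    [-135,-29,0,0,0,0.09,70],
    [-155,-32,0,0,0,0.09,70],
  ],
)

```text
t: 7.28
ee_pos: [535.7, 42.1, 348.6]
orientation: [3.108, 0.456, -0.0]
ft_force: [0.5, 0.1, -0.1]
width: 55.8
```

>>> move_arm(
  motion=[
    [0,0,-30,0,0,0,70],
    [-3,6,-65,0,0,0,70],
    [-5,12,-105,0,0,0,70],
    [-5,12,-145,0,0,0,70],
    [-5,12,-180,0,0,0,70],
  ],
)

```text
t: 7.7
ee_pos: [533.1, 55.0, 166.7]
orientation: [3.109, 0.455, 0.001]
ft_force: [0.4, 0.1, 0.2]
width: 70.0
```

>>> move_arm(
  motion=[
    [0,0,-15,0,0,0,70],
    [0,0,-25,0,0,0,70],
    [0,0,-25,0,0,0,70],
  ],
)

```text
t: 7.95
ee_pos: [532.6, 54.7, 141.4]
orientation: [-3.108, -0.454, 0.004]
ft_force: [-0.4, -0.2, -0.5]
width: 69.9
```

```bash
python3 c.py pre; python3 - <<'E'
from h import *
np.set_printoptions(precision=1,suppress=True)
im=get_image("scene");th=.2045;R=np.array([[np.cos(th),-np.sin(th)],[np.sin(th),np.cos(th)]]);t=np.array([537.6,41.4])
for l,z in[("paddle_center",17),("paddle_handle_end",17),("paddle_blade_end",17),("lid_handle",277)]:
    for q in mark_of(im,l)[:1]:
        w=atz(im,*q["location"],z);print(l,q["p"],w,R.T@(w[:2]-t))
c=im["color"][150:280,180:340,::-1].copy();cv2.imwrite("pics/pre_c.png",cv2.resize(c,(720,585),interpolation=2))
E
```

```text
[534.32413033  54.76913127 143.76977464] [3.10854493e+00 4.53843019e-01 2.27136977e-03] 70.07301211646494 [ 0.33226545 -0.11469448  0.21838017] [ 7.99865410e-02  4.04312161e-01  1.88229953e+00  3.60633377e-06
  8.53532035e-01 -2.09964348e-01]
paddle_center 0.74 [554.5  16.9  17. ] [ 11.6 -27.4]
paddle_handle_end 0.63 [497.  157.6  17. ] [-16.1 122. ]
paddle_blade_end 0.29 [544.9  30.2  17. ] [  4.9 -12.5]
lid_handle 0.68 [689.5  70.5 277. ] [154.6  -2.3]
```

View pics/pre_c.png

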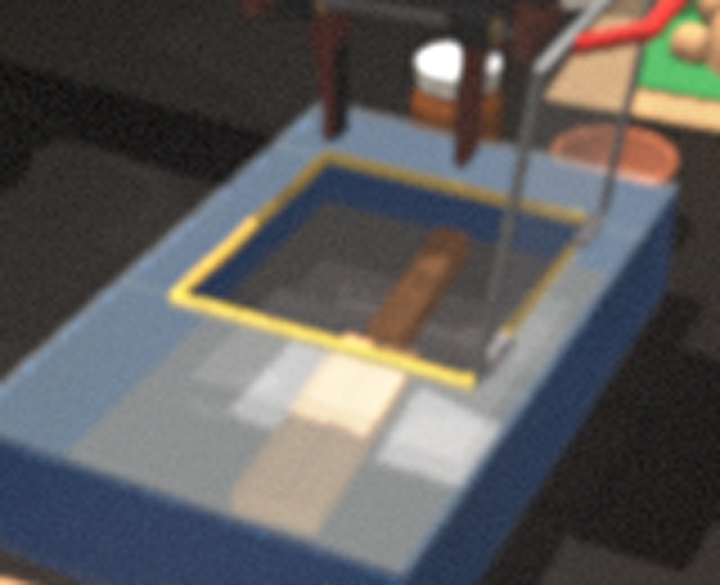

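Both views agree on the paddle to within about 5 mm, except for the low-confidence blade end. The handle lies between the open fingers, so I'm descending.

>>> move_arm(
  motion=[
    [0,0,-35,0,0,0,70],
    [0,0,-70,0,0,0,70],
    [0,0,-95,0,0,0,70],
    [0,0,-115,0,0,0,70],
    [0,0,-124,0,0,0,70],
  ],
)

```text
t: 8.72
ee_pos: [532.3, 54.6, 16.8]
orientation: [-3.108, -0.454, 0.004]
ft_force: [-0.1, 0.1, -0.7]
width: 69.9
```

>>> move_arm(
  motion=[
    [0,0,-4,0,0,0,70],
    [0,0,-7,0,0,0,60],
    [0,0,-9,0,0,0,40],
    [0,0,-9,0,0,0,20],
    [0,0,-9,0,0,0,0],
  ],
)

```text
t: 9.13
ee_pos: [534.1, 54.8, 10.6]
orientation: [3.109, 0.454, 0.003]
ft_force: [0.7, -0.4, -0.5]
width: 46.7
```

>>> move_arm(
  motion=[
    [0,0,0,0,0,0,0],
    [0,0,0,0,0,0,0],
    [0,0,0,0,0,0,0],
    [0,0,0,0,0,0,0],
    [0,0,0,0,0,0,0],
  ],
)

```text
t: 9.55
ee_pos: [533.5, 54.7, 10.0]
orientation: [-3.109, -0.454, -0.0]
ft_force: [-1.7, 0.4, 4.5]
width: 23.5
```

The handle is gripped at 23.5 mm (nominal width 24). Next I'll generate the extraction rows.

```bash
python3 - <<'E'
import numpy as np
W=[(14.4,28.7,0),(14.4,44,0),(-36,44,0),(-38,69,6),(-40,81,12),(-38,93,18),(-25,101,22),(-10,113,26),(10,129,30),(30,145,35),(50,169,40),(60,205,40),(60,240,40),(60,275,40),(60,310,40)]
n=[2,3,2,2,2,2,2,2,2,2,2,2,2,2]
S=[W[0]]
for p,q,k in zip(W,W[1:],n): S+=[tuple(np.array(p)+(np.array(q)-p)*(i+1)/k) for i in range(k)]
d=np.array([-.286,.958]);e=np.array([.958,.286])
def tcp(s): y,z,t=s;t=np.radians(t);return np.array([*(d*(y+18.7*np.sin(t))),z-18.7*np.cos(t)])
for j in range(0,len(S)-1,5):
    print([[*np.round(tcp(s)-tcp(S[j])).astype(int).tolist(),*np.round(e*np.radians(s[2]-S[j][2]),3).tolist(),0,0] for s in S[j+1:j+6]],np.round(S[min(j+5,len(S)-1)],1))
E
```

```text
[[0, 0, 8, 0.0, 0.0, 0, 0], [0, 0, 15, 0.0, 0.0, 0, 0], [5, -16, 15, 0.0, 0.0, 0, 0], [10, -32, 15, 0.0, 0.0, 0, 0], [14, -48, 15, 0.0, 0.0, 0, 0]] [-36.  44.   0.]
[[0, 0, 13, 0.05, 0.015, 0, 0], [0, 0, 25, 0.1, 0.03, 0, 0], [0, 0, 31, 0.15, 0.045, 0, 0], [0, 0, 37, 0.201, 0.06, 0, 0], [-1, 2, 44, 0.251, 0.075, 0, 0]] [-39.  87.  15.]
[[-1, 2, 6, 0.05, 0.015, 0, 0], [-3, 9, 10, 0.084, 0.025, 0, 0], [-5, 15, 15, 0.117, 0.035, 0, 0], [-7, 23, 21, 0.15, 0.045, 0, 0], [-9, 31, 27, 0.184, 0.055, 0, 0]] [-10. 113.  26.]
[[-3, 10, 8, 0.033, 0.01, 0, 0], [-6, 20, 17, 0.067, 0.02, 0, 0], [-9, 31, 25, 0.109, 0.032, 0, 0], [-12, 41, 33, 0.15, 0.045, 0, 0], [-15, 51, 46, 0.192, 0.057, 0, 0]] [ 40.  157.   37.5]
[[-3, 10, 13, 0.042, 0.012, 0, 0], [-4, 15, 31, 0.042, 0.012, 0, 0], [-6, 20, 49, 0.042, 0.012, 0, 0], [-6, 20, 66, 0.042, 0.012, 0, 0], [-6, 20, 84, 0.042, 0.012, 0, 0]] [ 60. 240.  40.]
[[0, 0, 18, 0.0, 0.0, 0, 0], [0, 0, 35, 0.0, 0.0, 0, 0], [0, 0, 52, 0.0, 0.0, 0, 0], [0, 0, 70, 0.0, 0.0, 0, 0]] [ 60. 310.  40.]
```

>>> move_arm(
  motion=[
    [0,0,0,0,0,0,0],
    [0,0,4,0,0,0,0],
    [0,0,8,0,0,0,0],
    [0,0,12,0,0,0,0],
    [0,0,15,0,0,0,0],
  ],
)

```text
t: 9.97
ee_pos: [533.5, 54.7, 25.1]
orientation: [-3.109, -0.454, -0.0]
ft_force: [-0.3, 0.2, -2.0]
width: 24.1
```

>>> move_arm(
  motion=[
    [3,-10,0,0,0,0,0],
    [6,-20,0,0,0,0,0],
    [9,-30,0,0,0,0,0],
    [12,-40,0,0,0,0,0],
    [14,-48,0,0,0,0,0],
  ],
)

```text
t: 10.38
ee_pos: [547.9, 5.0, 24.5]
orientation: [3.109, 0.452, 0.0]
ft_force: [-0.2, -0.4, -3.0]
width: 23.8
```

```bash
python3 c.py s1; python3 -c "
import cv2
from h import *
im=get_image('scene');cv2.imwrite('pics/s1c.png',cv2.resize(im['color'][150:310,150:350,::-1],(700,560),interpolation=2))"
```

```text
[547.88254227   4.99842057  24.54883518] [3.10898716e+00 4.50531682e-01 3.36822364e-04] 23.76697722485663 [-0.38256438  0.68405687 -1.28037422] [-1.25435097e-02  6.15968767e-01  1.89717786e+00 -1.63662098e-04
  6.28213776e-01 -3.00232916e-01]
```

View pics/s1c.png

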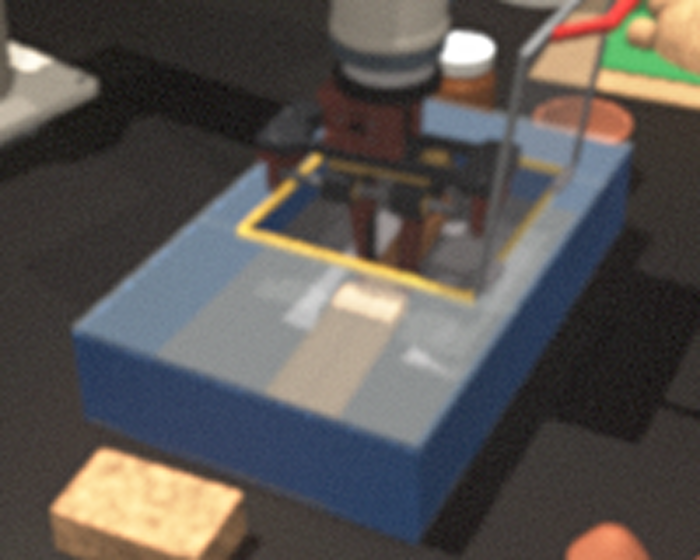

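The paddle is held and has slid towards -y: the blade end is near (310,400) and the handle is under the hatch. No collision shows. Now I'll tilt it.

>>> move_arm(
  motion=[
    [0,0,13,0.05,0.015,0,0],
    [0,0,25,0.1,0.03,0,0],
    [0,0,31,0.15,0.045,0,0],
    [0,0,37,0.201,0.06,0,0],
    [-1,2,44,0.251,0.075,0,0],
  ],
)

```text
t: 10.95
ee_pos: [546.5, 8.9, 69.2]
orientation: [-2.849, -0.417, 0.055]
ft_force: [-1.2, -0.2, -2.3]
width: 24.0
```

>>> move_arm(
  motion=[
    [-1,2,6,0.05,0.015,0,0],
    [-1,2,6,0.05,0.015,0,0],
    [-1,2,6,0.05,0.015,0,0],
  ],
)

```text
t: 11.2
ee_pos: [545.4, 10.2, 74.4]
orientation: [-2.802, -0.408, 0.065]
ft_force: [0.2, 0.0, -2.1]
width: 23.7
```

```bash
python3 c.py s2; python3 -c "
import cv2
from h import *
im=get_image('scene');cv2.imwrite('pics/s2c.png',cv2.resize(im['color'][150:310,150:350,::-1],(700,560),interpolation=2))"
```

```text
[544.94929321  10.9367636   74.25335996] [-2.80145463 -0.40942839  0.06607281] 23.635362042682534 [-0.67240162 -0.20253419 -3.09348285] [-0.16001355  0.58654622  1.82323683  0.35972354  0.90507055 -0.69841626]
```

View pics/s2c.png

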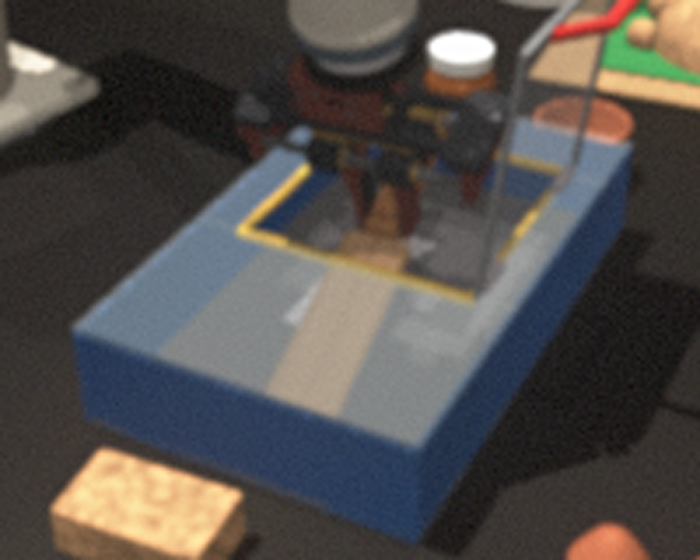

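It is tilted 18° with only the paddle's weight on the wrist, so nothing is touching. Continuing outward.

>>> move_arm(
  motion=[
    [-2,6,4,0.034,0.01,0,0],
    [-4,13,9,0.067,0.02,0,0],
    [-6,21,15,0.1,0.03,0,0],
    [-8,29,21,0.134,0.04,0,0],
  ],
)

```text
t: 11.68
ee_pos: [536.9, 40.6, 95.6]
orientation: [-2.662, -0.39, 0.092]
ft_force: [0.3, 0.0, -1.3]
width: 23.8
```

>>> move_arm(
  motion=[
    [-3,10,8,0.033,0.01,0,0],
    [-6,20,17,0.067,0.02,0,0],
    [-9,31,25,0.109,0.032,0,0],
    [-12,41,33,0.15,0.045,0,0],
    [-15,51,46,0.192,0.057,0,0],
  ],
)

```text
t: 12.1
ee_pos: [521.5, 91.7, 141.2]
orientation: [-2.464, -0.361, 0.125]
ft_force: [0.0, 0.6, -2.1]
width: 23.7
```

>>> move_arm(
  motion=[
    [-3,10,13,0.042,0.012,0,0],
    [-4,15,31,0.042,0.012,0,0],
    [-6,20,49,0.042,0.012,0,0],
    [-6,20,66,0.042,0.012,0,0],
    [-6,20,84,0.042,0.012,0,0],
  ],
)

```text
t: 12.52
ee_pos: [515.6, 111.4, 225.8]
orientation: [-2.423, -0.355, 0.13]
ft_force: [0.4, 0.1, -3.2]
width: 23.7
```

>>> move_arm(
  motion=[
    [0,0,18,0,0,0,0],
    [0,0,36,0,0,0,0],
    [0,0,54,0,0,0,0],
    [0,0,70,0,0,0,0],
    [0,0,80,0,0,0,0],
  ],
)

```text
t: 12.93
ee_pos: [516.4, 111.2, 306.9]
orientation: [-2.423, -0.356, 0.127]
ft_force: [-0.4, 0.5, -2.2]
width: 23.9
```

>>> move_arm(
  motion=[
    [0,0,0,0,0,0,0],
    [0,0,0,0,0,0,0],
    [0,0,0,0,0,0,0],
    [0,0,0,0,0,0,0],
    [0,0,0,0,0,0,0],
  ],
)

```text
t: 13.35
ee_pos: [516.0, 110.8, 304.7]
orientation: [-2.422, -0.353, 0.13]
ft_force: [-0.6, -0.3, -2.1]
width: 23.4
```

```bash
python3 c.py fin; python3 - <<'E'
from h import *
np.set_printoptions(precision=1,suppress=True)
I={n:get_image(n) for n in("scene","top")}
for l in["paddle_handle_end","paddle_blade_end","paddle_center","lid_handle","jar","bowl","block"]:
    m={n:r[0] for n in I if(r:=mark_of(I[n],l))}
    print(l,{n:(round(float(q["p"]),2),np.array(q["location"])) for n,q in m.items()},*(tri(*[ray(I[n],*m[n]["location"]) for n in I]) if len(m)==2 else[]))
E
```

```text
[516.20126194 110.71367111 305.00110292] [-2.42181929 -0.35337378  0.12939857] 23.775299386455544 [-0.29132603  0.58797655 -2.0806463 ] [-0.1592932   0.34444703  1.7258199   0.62283161  1.4491458  -0.6487049 ]
paddle_handle_end {'scene': (0.67, array([ 80.4, 286.5]))}
paddle_blade_end {'scene': (0.94, array([178.3, 255.6]))}
paddle_center {'scene': (0.7, array([126.3, 273.6])), 'top': (0.65, array([174.9, 220.1]))} [524.8  85.  283.5] [0.1, 0.1]
lid_handle {'scene': (0.74, array([149.3, 332.3])), 'top': (0.7, array([ 98.8, 228.2]))} [694.8  68.6 275. ] [2.7, 2.7]
jar {'scene': (0.9, array([190.1, 280.7])), 'top': (0.73, array([235.6, 154.6]))} [429.  273.  -12.7] [6.0, 6.0]
bowl {'top': (0.56, array([190.6, 155.6]))}
block {'scene': (0.78, array([299.2, 192.9])), 'top': (0.94, array([173. , 362.9]))} [ 581.6 -268.7   14.4] [0.5, 0.5]
```

View pics/fin.png

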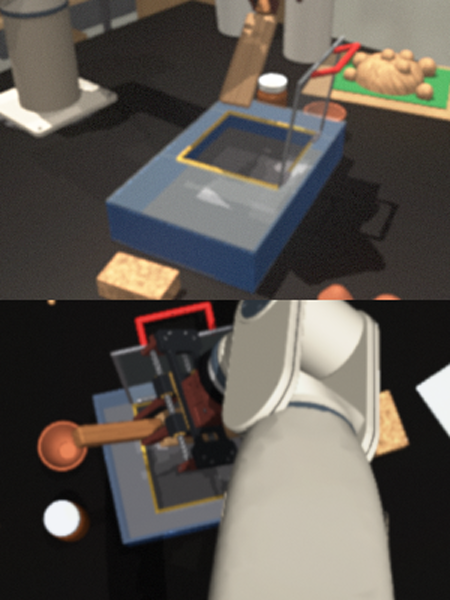

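The paddle is held in the air, the lid is upright, and the jar, bowl and block have not moved. The paddle's centre is at z of about 283 mm, so the blade end is near 190 mm, clear of the required 130. I'm handing in.

```bash
python3 -c "
from workcell import *
print(close_job()); o=get_obs(); print(o['t'],o['width'],o['ft_force'])"
```

```text
the job is handed in; nothing more can be done
None
the job is handed in; nothing more can be done
```

I opened the lid, brought the paddle out handle end first, and handed the job in at about 13.5 s. The hand-in gives no verdict, so success rests on my own last checks.

- **Lid:** I swung it up by the red bar to about 1.7 rad and released it. In the last pictures the bar sits at (695, 69, 275) mm, so the lid is still upright.
- **Getting the paddle out:** I gripped the handle, slid the paddle towards the chest's -y end and tilted it from 18° to 40° through the hatch. The wrist force stayed at about the paddle's own weight, so nothing showed as touching.
- **Paddle at the end:** It is held still, with the fingers 23.8 mm apart on the 24 mm handle and about 2 N of load on the wrist. Its centre measures z ≈ 283 mm, which puts the blade end near 190 mm and the handle end near 375 mm.
- **Other things:** The block measured within 2 mm of its first position across the table. The jar measurement came out about 8 mm off, but with a 6 mm mismatch between the cameras. The bowl was found in only one camera, being partly hidden. In the pictures both stand where they began.
- **Weak checks:** The paddle's two ends were marked in the scene camera only, so their heights come from the measured centre and the tilt. An early network reading of the blade end was wrong and had a low score, so I did not use it.

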